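# Pack out the sharpening stone and hold the clamp shut

### The arm

A 6-joint arm with a two-finger parallel gripper is mounted at the origin on a cart in front of the work surface, level with it; the furniture and walls round the work are solid. World frame = base frame: x ahead of the robot, y to its left, z up, the work surface at z = 0. Lengths are in m, angles in rad, forces in N, time in s.
With the tool pointing down it reaches from about 0.25 to 0.775 m from the base axis. Payload 4 kg.
Tool frame: the origin (TCP) lies on the centre line of the jaws, within the pads' length; the fingertips stand 14 mm ahead of it and the grasp point (between the pads) lies 5 mm behind it (ctrl.nose_length is the distance from the TCP to the fingertips, in m); z points along the fingers, y is the line along which they close (so a half turn about z gives the same grasp; the last joint's range is limited). The gripper opens to 94 mm and grips with 3 to 60 N. Pads are 16 mm wide; open, the fingers measure 119 mm over their backs; the gripper's body (75 mm by 177 mm) begins 78 mm behind the grasp point.
Start: joints at [-1.265, 0.087, 1.371, -0, 1.684, -0.103], TCP at [0.219, -0.505, 0.22] pointing down, gripper open.
Joint ranges: [-3.1, 3.1], [-0.76, 2.03], [0.27, 2.55], [-1.08, 4.22], [0.17, 2.65], [-2.57, 2.57]. Speed limits (rad/s): [2.79, 2.79, 3.14, 3.14, 3.14, 3.14].

### API

Orientations are given as [roll, pitch, yaw] about the fixed x, y, z axes, in that order (R = Rz(yaw) Ry(pitch) Rx(roll)).
In Python, from bench import ctrl, imaging, order gives the robot as it stands. The module is installed in compiled form; this text tells all that it offers.
- The arm moves only by the tool carry_out, never from a script. Its argument "commands" is a list of rows, each an object of numbers: "dx", "dy", "dz": the shift along the tool's x, y, z in cm; "twist": the turn about the tool's z in rad; "gripper": the opening, from -1 (shut) to 1 (fully open), so that 0 is half open. A call has exactly 5 rows; each row is the pose to reach, as a shift and turn from the pose commanded when the call began, along the tool's axes at that moment; what a row does not reach only later rows make up. A row lasts 1/10 s, in which the tool goes at most 50 mm and 8.59 degrees, less where a joint would pass 70% of its speed; a pose out of reach is approached as far as the arm can. A call with a gripper value outside its range is refused whole. The fingers move at their own pace and stop on an object; the grip force is fixed at half the most. Time passes only in rows, so rows that repeat a pose let the fingers close, or fill a call up. It gives the time, the measured TCP pose, the force, the opening and the grip force at its end, in the units of the state.
- ctrl.read_state(): the state, without advancing time (a new reading comes with each control period).
- imaging.get_image(name): name is "side" or "top"; returns the picture (420x560x3 uint8, red, green, blue); there is no depth.
- imaging.camera_info(name): a dict with "fx", "fy", "cx", "cy" (pixels), "camera_from_world" (4x4, takes a point from world to camera coordinates). Camera axes: x right, y up, looking along -z (the intrinsics and any distortion apply to the point x, -y, -z); pixel columns grow to the right and rows downward; lengths in m; the calibration is good to about 2 mm. A picture is of the moment at which its call begins. camera_info takes no time and is no camera call.
- order.sign_off(): hands the job in; it is judged then, once.
The state is a dict: "t": time; "qpos": joint angles; "qd": joint speeds; "effort": joint torques, N m; "ee_pos": TCP position; "tool_rot": TCP orientation; "contact_force": force on the tool from outside, world axes, zero at the start; "moment": the same for the moment, N m; "opening": opening from 0.0 (shut) to 1.0 (fully open); "grip_force": force on a finger pad.
Only numpy, scipy, OpenCV 4.12 (cv2) and the standard library are available. Lean on these libraries where they do the work, as an engineer would, in place of code of your own. Each camera call takes 0.05 s, during which the arm holds its last target. There are 200 camera calls.

### The job

The sharpening stone sits too far from the sprung jaw of its holder: stand wooden spacers on the holder's base, one behind the other with their broad faces towards the stone, until so little of the gap is left that the jaw can close it. Then push the jaw against them until you feel the whole stack go tight against the stone, and finish while still holding it pushed firmly tight - do not let go, for the jaw springs back. Do not shift the stone or disturb the other things, and leave any spare spacers standing on the worktop.

Things in the scene. Friction and masses are not known exactly. Their poses are not given: they have to be found in the camera images.
- holder: sharpening-stone holder: fixed wooden base board 390 x 90 mm, top 15 mm above the worktop. x runs along it from jaw to stone, y across, z up. Origin: on the worktop, below the middle of the open jaw's clamping face; the board spans x -130 to +260 mm. At the jaw end a cheek 12 mm high stands on the board, x -128 to -116 mm.
- jaw: dark wooden jaw sliding along the holder's x from 0 (open, at the start) by at most 30 mm; a spring pushes it back with 1.6 N (open) to 2.8 N. Origin: lower edge of its clamping face, mid-width, on the base; axes as the holder's. Face block 48 wide, 44 high, x -22 to 0 mm; behind it a slab 12 mm high; at its back an upright push tab 30 mm wide, x -80 to -64 mm, top 55 mm above the base.
- stone: grey sharpening stone 150 x 50 x 30 mm lying flat on the base, the end stop pegged behind it; stays put under pushes up to about 80 N. Origin: lower edge of its end face towards the jaw, mid-width, on the base; axes as the holder's, the stone extends along +x. The gap from this face to the open jaw is 32 to 84 mm, different every time.
- spacer_0: one of four alike upright spacers of pale wood, 20 mm thick (its x), 48 mm wide (its y), 60 mm high (z), about 45 g, with a dark hole drawn near the top; stands on the worktop at the start. Origin: centre of its underside; a half turn about z makes no difference.
- spacer_1: one of four alike upright spacers of pale wood, 20 mm thick (its x), 48 mm wide (its y), 60 mm high (z), about 45 g, with a dark hole drawn near the top; stands on the worktop at the start. Origin: centre of its underside; a half turn about z makes no difference.
- spacer_2: one of four alike upright spacers of pale wood, 20 mm thick (its x), 48 mm wide (its y), 60 mm high (z), about 45 g, with a dark hole drawn near the top; stands on the worktop at the start. Origin: centre of its underside; a half turn about z makes no difference.
- spacer_3: one of four alike upright spacers of pale wood, 20 mm thick (its x), 48 mm wide (its y), 60 mm high (z), about 45 g, with a dark hole drawn near the top; stands on the worktop at the start. Origin: centre of its underside; a half turn about z makes no difference.
- salt: salt shaker, 44 mm across, 90 mm high, a bystander; origin at the centre of its underside
- spice: spice jar, 44 mm across, 105 mm high, a bystander; origin at the centre of its underside
- spoon: steel teaspoon 134 mm long lying among the spacers, a bystander; origin under its middle

How it is judged:
On the way:
1. a spacer stands in the gap on the base, let go, its broad faces towards jaw and stone ((((x of spacer_0 in the frame of holder between 0.005 and 0.085 m and y of spacer_0 in the frame of holder between -0.014 and 0.014 m and z of spacer_0 in the frame of holder between 0.01 and 0.02 m and angle between spacer_0's own z axis and vertical below 0.14 rad and angle between the x axis of spacer_0 and the x axis of holder, either way round below 0.15 rad) and contact force between spacer_0 and the fingers below 0.1 N) or ((x of spacer_1 in the frame of holder between 0.005 and 0.085 m and y of spacer_1 in the frame of holder between -0.014 and 0.014 m and z of spacer_1 in the frame of holder between 0.01 and 0.02 m and angle between spacer_1's own z axis and vertical below 0.14 rad and angle between the x axis of spacer_1 and the x axis of holder, either way round below 0.15 rad) and contact force between spacer_1 and the fingers below 0.1 N) or ((x of spacer_2 in the frame of holder between 0.005 and 0.085 m and y of spacer_2 in the frame of holder between -0.014 and 0.014 m and z of spacer_2 in the frame of holder between 0.01 and 0.02 m and angle between spacer_2's own z axis and vertical below 0.14 rad and angle between the x axis of spacer_2 and the x axis of holder, either way round below 0.15 rad) and contact force between spacer_2 and the fingers below 0.1 N) or ((x of spacer_3 in the frame of holder between 0.005 and 0.085 m and y of spacer_3 in the frame of holder between -0.014 and 0.014 m and z of spacer_3 in the frame of holder between 0.01 and 0.02 m and angle between spacer_3's own z axis and vertical below 0.14 rad and angle between the x axis of spacer_3 and the x axis of holder, either way round below 0.15 rad) and contact force between spacer_3 and the fingers below 0.1 N))), for 0.2 s.
At the end, for the whole second after the job is handed in: Robot pushes the jaw (>3 N); >3 N between jaw and a spacer and between a spacer and the stone; jaw at rest. Each spacer stands in the gap (within 14 mm of the middle, tilt <0.14 rad, turned <0.15 rad from square) or upright on the worktop ((contact force between jaw and spacer_0 above 3 N or contact force between jaw and spacer_1 above 3 N or contact force between jaw and spacer_2 above 3 N or contact force between jaw and spacer_3 above 3 N) and (contact force between stone and spacer_0 above 3 N or contact force between stone and spacer_1 above 3 N or contact force between stone and spacer_2 above 3 N or contact force between stone and spacer_3 above 3 N) and contact force between any of the fingers, the arm and jaw above 3 N and linear speed of jaw below 0.005 m/s and ((x of spacer_0 in the frame of holder between 0.005 and 0.085 m and y of spacer_0 in the frame of holder between -0.014 and 0.014 m and z of spacer_0 in the frame of holder between 0.01 and 0.02 m and angle between spacer_0's own z axis and vertical below 0.14 rad and angle between the x axis of spacer_0 and the x axis of holder, either way round below 0.15 rad) or (height (world z) of spacer_0 between -0.006 and 0.006 m and angle between spacer_0's own z axis and vertical below 0.1 rad)) and ((x of spacer_1 in the frame of holder between 0.005 and 0.085 m and y of spacer_1 in the frame of holder between -0.014 and 0.014 m and z of spacer_1 in the frame of holder between 0.01 and 0.02 m and angle between spacer_1's own z axis and vertical below 0.14 rad and angle between the x axis of spacer_1 and the x axis of holder, either way round below 0.15 rad) or (height (world z) of spacer_1 between -0.006 and 0.006 m and angle between spacer_1's own z axis and vertical below 0.1 rad)) and ((x of spacer_2 in the frame of holder between 0.005 and 0.085 m and y of spacer_2 in the frame of holder between -0.014 and 0.014 m and z of spacer_2 in the frame of holder between 0.01 and 0.02 m and angle between spacer_2's own z axis and vertical below 0.14 rad and angle between the x axis of spacer_2 and the x axis of holder, either way round below 0.15 rad) or (height (world z) of spacer_2 between -0.006 and 0.006 m and angle between spacer_2's own z axis and vertical below 0.1 rad)) and ((x of spacer_3 in the frame of holder between 0.005 and 0.085 m and y of spacer_3 in the frame of holder between -0.014 and 0.014 m and z of spacer_3 in the frame of holder between 0.01 and 0.02 m and angle between spacer_3's own z axis and vertical below 0.14 rad and angle between the x axis of spacer_3 and the x axis of holder, either way round below 0.15 rad) or (height (world z) of spacer_3 between -0.006 and 0.006 m and angle between spacer_3's own z axis and vertical below 0.1 rad))); the arm keeps its last pose, push and grip.
It fails at once if the stone is shifted by more than 5 mm (distance of stone from where it was at the start of the episode above 0.005 m).
It fails at once if a bystander is moved by more than 30 mm (distance of any of salt, spice, spoon from where it was at the start of the episode above 0.03 m).
It also fails if it takes over 72 s, if anything falls off the work surface, if the arm or the gripper's body presses on something with over 40 N, if the wrist force passes 120 N, or if a joint passes its speed limit or range.

## Working session

There is one attempt and no reset: what is moved stays moved. The work goes in short steps, Python scripts to look and compute and a tool call to move; the robot and the scene stay as the last step left them, time stands still between calls to the robot, and variables do not carry over. Pictures are saved under pics/ and viewed, at most 10 in all, crops included, and the job is handed in when it is done.

Besides the shell and the picture viewer there is one more tool, called after ">>>" as name([rows], argument=value, ...), one row to a line, values as JSON. carry_out: Moves the arm, as the interface text tells. Its arguments: {"type":"object","properties":{"commands":{"type":"array"}},"required":["commands"]}

```bash
mkdir -p pics; python3 - <<'E'
from bench import ctrl, imaging
import cv2
for n in("side","top"):
    im=imaging.get_image(n); cv2.imwrite(f"pics/{n}0.png",im[:,:,::-1])
    c=imaging.camera_info(n); print(n,{k:(v if not hasattr(v,'round') else v.round(4) if hasattr(v,'tolist') else v) for k,v in c.items()})
s=ctrl.read_state();print(s['ee_pos'],s['tool_rot'],s['opening'],ctrl.nose_length)
E
```

```text
side {'fx': 483.7212922217679, 'fy': 483.7212922217679, 'cx': 287.6334444599051, 'cy': 207.59056599930574, 'camera_from_world': array([[-0.9344, -0.3561,  0.0044,  0.4668],
       [ 0.2155, -0.5556,  0.803 , -0.2396],
       [-0.2835,  0.7513,  0.5959, -0.6958],
       [ 0.    ,  0.    ,  0.    ,  1.    ]])}
top {'fx': 455.7946243057064, 'fy': 455.7946243057064, 'cx': 278.54511752253177, 'cy': 206.57627360448342, 'camera_from_world': array([[-2.1500e-02, -9.9980e-01, -1.6000e-03, -1.0730e-01],
       [ 9.9520e-01, -2.1500e-02,  9.5200e-02, -5.6460e-01],
       [-9.5200e-02,  5.0000e-04,  9.9550e-01, -1.1231e+00],
       [ 0.0000e+00,  0.0000e+00,  0.0000e+00,  1.0000e+00]])}
[ 0.2184779  -0.50425222  0.21845866] [-3.13967401e+00 -1.84788471e-04  4.08765632e-01] 1.003448874107377 0.014
```

View pics/side0.png

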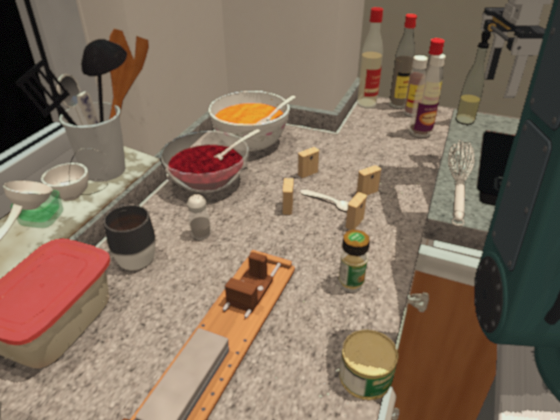

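View pics/top0.png

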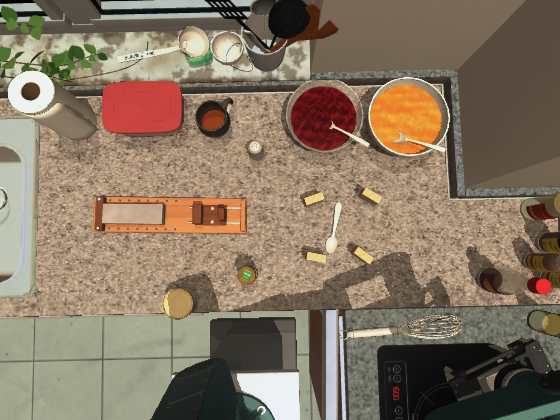

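The side view shows four spacers at about (308,162), (288,196), (369,180) and (356,210), and the jaw at (245,285). In the top view the spacers are at (314,199), (370,196), (316,257) and (364,256), with the spoon in between. The holder spans columns 95–246 and rows 197–233, with the stone on the left.

```bash
cat > h.py <<'E'
import numpy as np, cv2
from bench import ctrl, imaging
def ray(n,uv):
    c=imaging.camera_info(n); M=np.array(c['camera_from_world']); R=M[:3,:3]
    d=np.array([(uv[0]-c['cx'])/c['fx'],-(uv[1]-c['cy'])/c['fy'],-1.])
    return -R.T@M[:3,3], R.T@d
def onz(n,uv,z):
    o,d=ray(n,uv); return o+d*(z-o[2])/d[2]
def tri(a,b):
    (o1,d1),(o2,d2)=ray('top',a),ray('side',b)
    t=np.linalg.lstsq(np.c_[d1,-d2],o2-o1,rcond=None)[0]
    p,q=o1+d1*t[0],o2+d2*t[1]; return (p+q)/2,np.linalg.norm(p-q)
def proj(n,p):
    c=imaging.camera_info(n); q=(np.array(c['camera_from_world'])@np.r_[p,1])[:3]
    return np.array([c['cx']+c['fx']*q[0]/-q[2],c['cy']-c['fy']*q[1]/-q[2]])
E
python3 - <<'E'
from h import *
t=cv2.imread('pics/top0.png'); s=cv2.imread('pics/side0.png')
for n,im,pts in(('top',t,[(314,199),(370,196),(316,257),(364,256)]),('side',s,[(308,162),(288,196),(369,180),(356,210)])):
    for p in pts: print(n,p,im[p[1]-1:p[1]+2,p[0]-1:p[0]+2].mean((0,1)).round(), cv2.cvtColor(im,cv2.COLOR_BGR2HSV)[p[1],p[0]])
a=cv2.resize(t[185:275,85:255],None,fx=4.7,fy=4.7,interpolation=cv2.INTER_CUBIC)
cv2.imwrite('pics/c1.png',a)
b=cv2.resize(s[140:330,190:400],None,fx=3,fy=3,interpolation=cv2.INTER_CUBIC)
b2=cv2.resize(t[180:275,295:390],None,fx=6,fy=6,interpolation=cv2.INTER_CUBIC)
cv2.imwrite('pics/c2.png',b);cv2.imwrite('pics/c3.png',b2)
E
```

```text
top (314, 199) [134. 211. 235.] [ 23 109 235]
top (370, 196) [133. 210. 236.] [ 23 109 236]
top (316, 257) [135. 210. 235.] [ 23 109 235]
top (364, 256) [137. 215. 235.] [ 24 105 235]
side (308, 162) [ 67. 101. 133.] [ 16 127 131]
side (288, 196) [ 60.  91. 120.] [ 15 124 121]
side (369, 180) [ 67. 102. 133.] [ 16 126 134]
side (356, 210) [ 65.  98. 130.] [ 16 129 132]
```

View pics/c1.png

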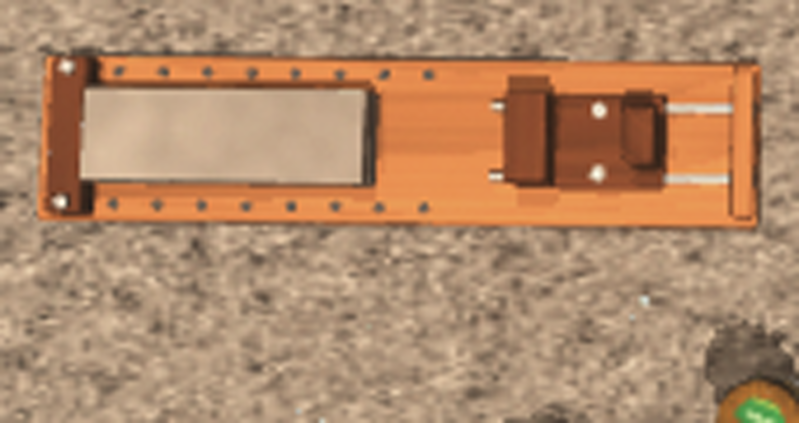

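View pics/c3.png

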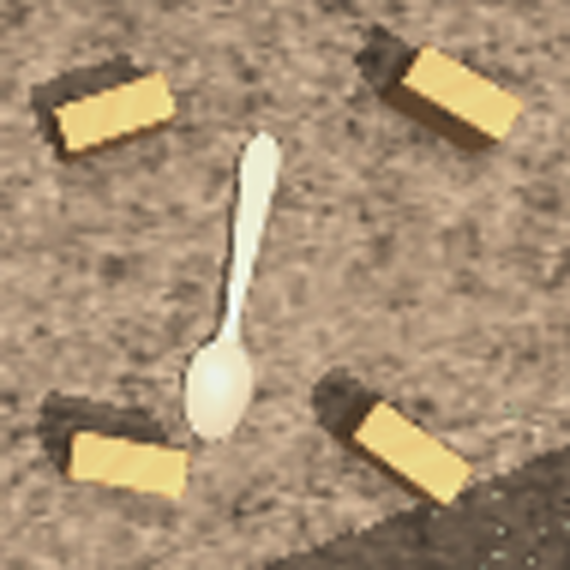

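View pics/c2.png

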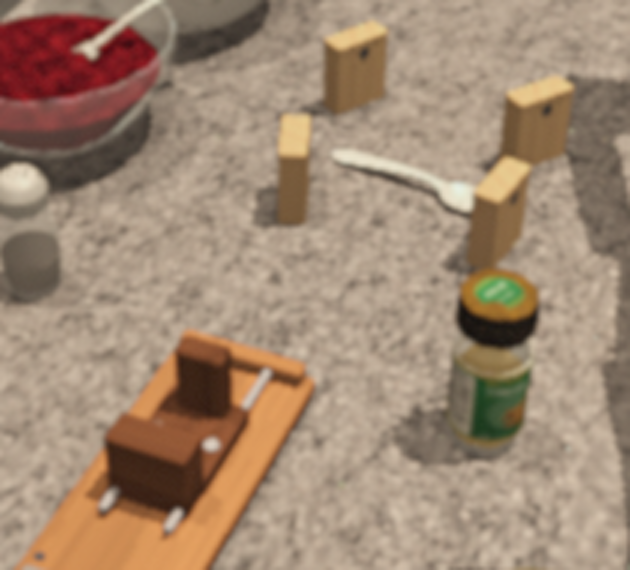

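The crops show: stone's jaw-end top edge at about x=362 (crop 1), jaw's front top edge at about x=503–507, tab at x 625–660. In crop 3 the lower-left spacer is close to the spoon bowl, so I will use the others first. In crop 2 the jaw's front top corners are at (107,437) and (205,465).

```bash
cat > m.py <<'E'
from h import *
def tops(n,im):
    h=cv2.cvtColor(im,cv2.COLOR_BGR2HSV)
    m=cv2.inRange(h,(20,75,200),(28,140,255)) if n=='top' else cv2.inRange(h,(13,70,165),(25,190,255))
    out=[]
    for c in cv2.findContours(m,cv2.RETR_EXTERNAL,cv2.CHAIN_APPROX_NONE)[0]:
        x,y,w,hh=cv2.boundingRect(c)
        a=cv2.countNonZero(m[y:y+hh,x:x+w])
        ok=(290<x<400 and 180<y<275) if n=='top' else (270<x<390 and 140<y<225)
        if a>25 and ok:
            mm=np.zeros_like(m); cv2.drawContours(mm,[c],-1,255,-1); mo=cv2.moments(mm,True)
            out.append((np.array([mo['m10'],mo['m01']])/mo['m00'],a,c))
    return out
if __name__=='__main__':
    T=tops('top',cv2.imread('pics/top0.png'));S=tops('side',cv2.imread('pics/side0.png'))
    print('side',[(s[0].round(1),s[1]) for s in S])
    for uv,a,c in T:
        p=onz('top',uv,.06)
        q=np.array([onz('top',v[0].astype(float),.06)[:2] for v in c]).astype(np.float32)
        r=cv2.minAreaRect(q*1000); b=cv2.boxPoints(r); e=max(b[1]-b[0],b[2]-b[1],key=np.linalg.norm)
        best=min((tri(uv,s[0])for s in S),key=lambda x:x[1]+abs(x[0][2]-.06))
        print(uv.round(1),a,'z.06:',p.round(4),'long ang',np.arctan2(e[1],e[0]).round(3),np.round(r[1],1),'tri',best[0].round(4),best[1].round(4))
    def t(x,y):return np.array([85+(x+.5)/4.7-.5,185+(y+.5)/4.7-.5])
    def s(x,y):return np.array([190+(x+.5)/3-.5,140+(y+.5)/3-.5])
    print('jaw tri',tri(t(507,77),s(107,437)),tri(t(503,183),s(205,465)))
    for nm,x,y,z in[('jawL',507,77,.059),('jawR',503,185,.059),('stoneL',364,88,.045),('stoneR',361,183,.045),('stoneBL',376,88,.015),('stoneBR',374,185,.015),('tabfL',625,95,.07),('tabbL',658,95,.07),('tabbR',654,167,.07),('tabfR',622,165,.07),
       ('board0',757,66,.015),('board1',754,224,.015),('board2',38,218,.015),('board3',45,57,.015),('stone far',82,88,.045),('stone farR',80,181,.045)]:
        print(nm,onz('top',t(x,y),z).round(4))
    print('spoon',[onz('top',(295+x/6,180+y/6),0.005).round(3) for x,y in((262,135),(215,437))])
E
python3 m.py
```

```text
side [(array([357.1, 199.4]), 172), (array([287.6, 184.6]), 162), (array([369.4, 169.8]), 142), (array([308.5, 151.3]), 127)]
[316. 257.] 141 z.06: [ 0.4344 -0.2076  0.06  ] long ang 1.365 [45.4 17.8] tri [ 0.4344 -0.2078  0.0578] 0.0001
[363.5 255. ] 139 z.06: [ 0.4366 -0.3229  0.06  ] long ang 0.917 [44.9 17.7] tri [ 0.4368 -0.3233  0.0576] 0.0003
[313.8 198.2] 133 z.06: [ 0.5777 -0.2063  0.06  ] long ang -1.269 [17.1 45.9] tri [ 0.5781 -0.2063  0.0584] 0.0005
[371.9 195. ] 131 z.06: [ 0.5827 -0.3491  0.06  ] long ang 1.001 [45.6 17.1] tri [ 0.5828 -0.3496  0.0579] 0.0002
jaw tri (array([0.57393614, 0.09054087, 0.05611609]), np.float64(0.00811083191927947)) (array([0.51776429, 0.09240205, 0.05853959]), np.float64(0.009025358952350812))
jawL [0.5774 0.0916 0.059 ]
jawR [0.521  0.0938 0.059 ]
stoneL [0.5748 0.1699 0.045 ]
stoneR [0.5245 0.1713 0.045 ]
stoneBL [0.5779 0.171  0.015 ]
stoneBR [0.5252 0.172  0.015 ]
tabfL [0.5655 0.0285 0.07  ]
tabbL [0.5651 0.0115 0.07  ]
tabbR [0.5279 0.0139 0.07  ]
tabfR [0.5293 0.0304 0.07  ]
board0 [ 0.5854 -0.036   0.015 ]
board1 [ 0.4997 -0.0331  0.015 ]
board2 [0.5113 0.3534 0.015 ]
board3 [0.5987 0.3511 0.015 ]
stone far [0.578 0.319 0.045]
stone farR [0.5288 0.3193 0.045 ]
spoon [array([ 0.571, -0.274,  0.005]), array([ 0.443, -0.25 ,  0.005])]
```

```bash
cat > p.py <<'E'
import sys
from h import *
from scipy.spatial.transform import Rotation as Ro
s=ctrl.read_state(); R=Ro.from_euler('xyz',s['tool_rot'])
x,y,z,yaw=map(float,sys.argv[1:5])
d=R.inv().apply(np.array([x,y,z])-s['ee_pos'])*100
tw=-(yaw-s['tool_rot'][2]); tw=(tw+np.pi)%(2*np.pi)-np.pi
print('pos',np.round(s['ee_pos'],4),'rpy',np.round(s['tool_rot'],3),'t',s['t'],'F',np.round(s['contact_force'],1),'open',round(s['opening'],3),'grip',s['grip_force'],'q',np.round(s['qpos'],2))
print('dx %.2f dy %.2f dz %.2f twist %.3f'%(*d,tw))
E
python3 p.py .578 -.206 .20 .302
```

```text
pos [ 0.2185 -0.5043  0.2185] rpy [-3.14  -0.     0.409] t 0.1 F [-0.2  0.8 -0.8] open 1.003 grip 0.0 q [-1.27  0.09  1.37 -0.    1.68 -0.1 ]
dx 44.84 dy -13.07 dz 1.88 twist 0.107
```

>>> carry_out([
  {"dx": 4.5, "dy": -1.3, "dz": 0.4, "twist": 0.02, "gripper": 0.5},
  {"dx": 9, "dy": -2.6, "dz": 0.8, "twist": 0.04, "gripper": 0.5},
  {"dx": 13.5, "dy": -3.9, "dz": 1.2, "twist": 0.06, "gripper": 0.5},
  {"dx": 18, "dy": -5.2, "dz": 1.6, "twist": 0.08, "gripper": 0.5},
  {"dx": 22.4, "dy": -6.5, "dz": 1.9, "twist": 0.107, "gripper": 0.5},
])

```text
t: 0.6
ee_pos: [0.3993, -0.3544, 0.1997]
tool_rot: [-3.141, 0.0, 0.301]
contact_force: [-0.0, 0.1, -0.2]
opening: 0.751
grip_force: 0.0
```

```bash
python3 p.py .578 -.206 .15 .302
```

```text
pos [ 0.3993 -0.3544  0.1997] rpy [-3.141  0.     0.301] t 0.6 F [-0.   0.1 -0.2] open 0.751 grip 0.0 q [-0.83  0.06  1.44 -0.    1.64  0.44]
dx 21.47 dy -8.87 dz 4.96 twist -0.001
```

>>> carry_out([
  {"dx": 4.3, "dy": -1.8, "dz": 1, "twist": 0, "gripper": 0.5},
  {"dx": 8.6, "dy": -3.6, "dz": 2, "twist": 0, "gripper": 0.5},
  {"dx": 12.9, "dy": -5.4, "dz": 3, "twist": 0, "gripper": 0.5},
  {"dx": 17.2, "dy": -7.1, "dz": 4, "twist": 0, "gripper": 0.5},
  {"dx": 21.5, "dy": -8.9, "dz": 5, "twist": 0, "gripper": 0.5},
])

```text
t: 1.1
ee_pos: [0.5781, -0.2056, 0.1494]
tool_rot: [-3.141, 0.001, 0.302]
contact_force: [-0.7, 0.2, 0.1]
opening: 0.75
grip_force: 0.0
```

```bash
python3 p.py .578 -.206 .042 .302
```

```text
pos [ 0.5781 -0.2056  0.1494] rpy [-3.141e+00  1.000e-03  3.020e-01] t 1.1 F [-0.7  0.2  0.1] open 0.75 grip 0.0 q [-0.43  0.25  1.32 -0.    1.57  0.84]
dx -0.01 dy 0.04 dz 10.74 twist -0.000
```

>>> carry_out([
  {"dx": 0, "dy": 0, "dz": 4, "twist": 0, "gripper": 0.5},
  {"dx": 0, "dy": 0, "dz": 7, "twist": 0, "gripper": 0.5},
  {"dx": 0, "dy": 0, "dz": 9, "twist": 0, "gripper": 0.5},
  {"dx": 0, "dy": 0, "dz": 10.7, "twist": 0, "gripper": 0.5},
  {"dx": 0, "dy": 0, "dz": 10.7, "twist": 0, "gripper": 0.5},
])

```text
t: 1.6
ee_pos: [0.5746, -0.2058, 0.0393]
tool_rot: [-3.136, 0.006, 0.302]
contact_force: [-0.8, 0.0, -0.2]
opening: 0.746
grip_force: 0.0
```

>>> carry_out([
  {"dx": 0, "dy": 0, "dz": 0, "twist": 0, "gripper": -0.2},
  {"dx": 0, "dy": 0, "dz": 0, "twist": 0, "gripper": -0.2},
  {"dx": 0, "dy": 0, "dz": 0, "twist": 0, "gripper": -0.2},
  {"dx": 0, "dy": 0, "dz": 0, "twist": 0, "gripper": -0.2},
  {"dx": 0, "dy": 0, "dz": 0, "twist": 0, "gripper": -0.2},
])

```text
t: 2.1
ee_pos: [0.578, -0.2076, 0.0451]
tool_rot: [3.14, -0.002, 0.302]
contact_force: [0.1, -0.3, 3.2]
opening: 0.504
grip_force: 30.0
```

```bash
python3 p.py .549 .158 .1 1.537
```

```text
pos [ 0.578  -0.2076  0.0451] rpy [ 3.14e+00 -2.00e-03  3.02e-01] t 2.1 F [ 0.1 -0.3  3.2] open 0.504 grip 30.000979900360107 q [-0.44  0.32  1.45 -0.    1.37  0.83]
dx 8.10 dy -35.76 dz -5.54 twist -1.235
```

>>> carry_out([
  {"dx": 0, "dy": 0, "dz": -3, "twist": 0, "gripper": -0.2},
  {"dx": 0, "dy": 0, "dz": -7, "twist": 0, "gripper": -0.2},
  {"dx": 0, "dy": 0, "dz": -11, "twist": 0, "gripper": -0.2},
  {"dx": 0, "dy": 0, "dz": -14, "twist": 0, "gripper": -0.2},
  {"dx": 0, "dy": 0, "dz": -15, "twist": 0, "gripper": -0.2},
])

```text
t: 2.6
ee_pos: [0.5787, -0.2079, 0.1983]
tool_rot: [3.136, -0.006, 0.302]
contact_force: [-0.5, -1.0, -0.5]
opening: 0.508
grip_force: 30.0
```

```bash
python3 p.py .549 .158 .19 1.537
```

```text
pos [ 0.5787 -0.2079  0.1983] rpy [ 3.136 -0.006  0.302] t 2.6 F [-0.5 -1.  -0.5] open 0.508 grip 29.99860256910324 q [-0.44  0.23  1.25 -0.    1.65  0.83]
dx 8.03 dy -35.82 dz 0.68 twist -1.235
```

>>> carry_out([
  {"dx": 0.8, "dy": -3.6, "dz": 0, "twist": -0.125, "gripper": -0.2},
  {"dx": 1.6, "dy": -7.2, "dz": 0, "twist": -0.25, "gripper": -0.2},
  {"dx": 2.4, "dy": -10.8, "dz": 0, "twist": -0.375, "gripper": -0.2},
  {"dx": 3.2, "dy": -14.4, "dz": 0, "twist": -0.5, "gripper": -0.2},
  {"dx": 4, "dy": -18, "dz": 0, "twist": -0.625, "gripper": -0.2},
])

```text
t: 3.1
ee_pos: [0.5607, -0.0219, 0.1915]
tool_rot: [-3.139, 0.001, 0.932]
contact_force: [0.7, -0.3, -0.5]
opening: 0.51
grip_force: 30.0
```

```bash
python3 p.py .549 .158 .19 1.537
```

```text
pos [ 0.5607 -0.0219  0.1915] rpy [-3.139e+00  1.000e-03  9.320e-01] t 3.1 F [ 0.7 -0.3 -0.5] open 0.51 grip 29.9964702129364 q [-0.14  0.12  1.39 -0.    1.63  0.5 ]
dx 13.74 dy -11.67 dz 0.16 twist -0.605
```

>>> carry_out([
  {"dx": 2.8, "dy": -2.4, "dz": 0, "twist": -0.13, "gripper": -0.2},
  {"dx": 5.6, "dy": -4.8, "dz": 0, "twist": -0.26, "gripper": -0.2},
  {"dx": 8.4, "dy": -7.2, "dz": 0, "twist": -0.39, "gripper": -0.2},
  {"dx": 11.2, "dy": -9.6, "dz": 0, "twist": -0.52, "gripper": -0.2},
  {"dx": 13.7, "dy": -11.7, "dz": 0, "twist": -0.605, "gripper": -0.2},
])

```text
t: 3.6
ee_pos: [0.5494, 0.1581, 0.1914]
tool_rot: [-3.139, 0.001, 1.537]
contact_force: [0.5, 0.6, -1.3]
opening: 0.512
grip_force: 30.0
```

>>> carry_out([
  {"dx": 0, "dy": 0, "dz": 2, "twist": 0, "gripper": -0.2},
  {"dx": 0, "dy": 0, "dz": 4, "twist": 0, "gripper": -0.2},
  {"dx": 0, "dy": 0, "dz": 6, "twist": 0, "gripper": -0.2},
  {"dx": 0, "dy": 0, "dz": 6, "twist": 0, "gripper": -0.2},
  {"dx": 0, "dy": 0, "dz": 6, "twist": 0, "gripper": -0.2},
])

```text
t: 4.1
ee_pos: [0.5498, 0.1562, 0.1322]
tool_rot: [-3.139, 0.001, 1.532]
contact_force: [0.8, -0.2, 0.7]
opening: 0.505
grip_force: 30.0
```

```bash
python3 p.py .549 .158 .06 1.537;python3 - <<'E'
from h import *
t=imaging.get_image('top');cv2.imwrite('pics/top1.png',t[:,:,::-1])
s=imaging.get_image('side');cv2.imwrite('pics/side1.png',s[:,:,::-1])
cv2.imwrite('pics/c4.png',np.hstack([cv2.resize(t[185:265,130:250],(480,320)),cv2.resize(s[250:400,160:310],(320,320))])[:,:,::-1])
E
```

```text
pos [0.5498 0.1562 0.1322] rpy [-3.139e+00  1.000e-03  1.532e+00] t 4.1 F [ 0.8 -0.2  0.7] open 0.505 grip 29.99839872121811 q [ 0.18  0.17  1.45 -0.    1.52  0.22]
dx 0.18 dy -0.06 dz 7.22 twist -0.005
```

View pics/c4.png

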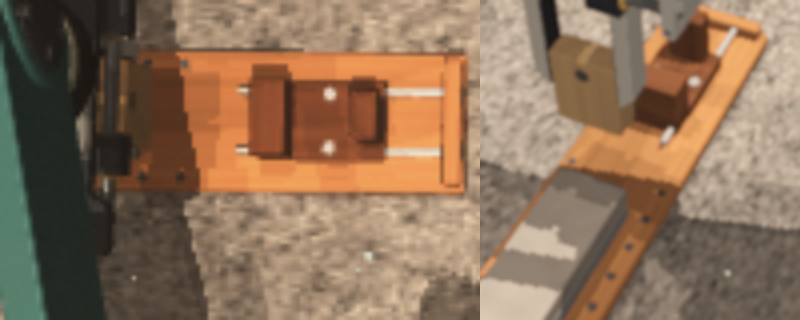

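The picture shows the spacer held upright and square in front of the stone, clear of it; lowering.

>>> carry_out([
  {"dx": 0.15, "dy": 0, "dz": 2, "twist": 0, "gripper": -0.2},
  {"dx": 0.15, "dy": 0, "dz": 4, "twist": 0, "gripper": -0.2},
  {"dx": 0.15, "dy": 0, "dz": 6, "twist": 0, "gripper": -0.2},
  {"dx": 0.15, "dy": 0, "dz": 6.8, "twist": 0, "gripper": -0.2},
  {"dx": 0.15, "dy": 0, "dz": 6.8, "twist": 0, "gripper": -0.2},
])

```text
t: 4.7
ee_pos: [0.5503, 0.1577, 0.065]
tool_rot: [-3.14, 0.0, 1.532]
contact_force: [0.1, -0.8, 0.6]
opening: 0.505
grip_force: 30.0
```

>>> carry_out([
  {"dx": 0, "dy": 0, "dz": 0.1, "twist": 0, "gripper": -0.2},
  {"dx": 0, "dy": 0, "dz": 0.2, "twist": 0, "gripper": -0.2},
  {"dx": 0, "dy": 0, "dz": 0.3, "twist": 0, "gripper": -0.2},
  {"dx": 0, "dy": 0, "dz": 0.3, "twist": 0, "gripper": -0.2},
  {"dx": 0, "dy": 0, "dz": 0.3, "twist": 0, "gripper": -0.2},
])

```text
t: 5.2
ee_pos: [0.5508, 0.158, 0.0628]
tool_rot: [3.141, 0.0, 1.532]
contact_force: [-0.2, 0.4, -0.5]
opening: 0.509
grip_force: 30.0
```

No contact yet; step further down.

>>> carry_out([
  {"dx": 0, "dy": 0, "dz": 0.1, "twist": 0, "gripper": -0.2},
  {"dx": 0, "dy": 0, "dz": 0.2, "twist": 0, "gripper": -0.2},
  {"dx": 0, "dy": 0, "dz": 0.3, "twist": 0, "gripper": -0.2},
  {"dx": 0, "dy": 0, "dz": 0.3, "twist": 0, "gripper": -0.2},
  {"dx": 0, "dy": 0, "dz": 0.3, "twist": 0, "gripper": -0.2},
])

```text
t: 5.7
ee_pos: [0.5506, 0.1579, 0.0601]
tool_rot: [3.141, 0.0, 1.532]
contact_force: [-1.8, -0.7, 4.3]
opening: 0.508
grip_force: 30.0
```

Contact. Release, then rise.

>>> carry_out([
  {"dx": 0, "dy": 0, "dz": 0, "twist": 0, "gripper": 0.2},
  {"dx": 0, "dy": 0, "dz": 0, "twist": 0, "gripper": 0.4},
  {"dx": 0, "dy": 0, "dz": 0, "twist": 0, "gripper": 0.4},
  {"dx": 0, "dy": 0, "dz": 0, "twist": 0, "gripper": 0.4},
  {"dx": 0, "dy": 0, "dz": 0, "twist": 0, "gripper": 0.4},
])

```text
t: 6.2
ee_pos: [0.5506, 0.1579, 0.0592]
tool_rot: [-3.141, 0.0, 1.532]
contact_force: [0.2, 1.4, -0.5]
opening: 0.704
grip_force: 0.0
```

>>> carry_out([
  {"dx": 0, "dy": 0, "dz": -1, "twist": 0, "gripper": 0.4},
  {"dx": 0, "dy": 0, "dz": -3, "twist": 0, "gripper": 0.4},
  {"dx": 0, "dy": 0, "dz": -6, "twist": 0, "gripper": 0.5},
  {"dx": 0, "dy": 0, "dz": -10, "twist": 0, "gripper": 0.5},
  {"dx": 0, "dy": 0, "dz": -13, "twist": 0, "gripper": 0.5},
])

```text
t: 6.7
ee_pos: [0.5512, 0.158, 0.1929]
tool_rot: [3.138, -0.001, 1.532]
contact_force: [0.4, 0.1, -0.4]
opening: 0.756
grip_force: 0.0
```

```bash
python3 p.py .583 -.349 .19 2.572
```

```text
pos [0.5512 0.158  0.1929] rpy [ 3.138e+00 -1.000e-03  1.532e+00] t 6.7 F [ 0.4  0.1 -0.4] open 0.756 grip 0.0 q [ 0.18  0.14  1.36 -0.    1.63  0.22]
dx -50.54 dy 5.16 dz 0.27 twist -1.040
```

>>> carry_out([
  {"dx": -5, "dy": 0.5, "dz": 0, "twist": -0.1, "gripper": 0.5},
  {"dx": -10, "dy": 1, "dz": 0, "twist": -0.2, "gripper": 0.5},
  {"dx": -15, "dy": 1.5, "dz": 0, "twist": -0.3, "gripper": 0.5},
  {"dx": -20, "dy": 2, "dz": 0, "twist": -0.4, "gripper": 0.5},
  {"dx": -25, "dy": 2.5, "dz": 0, "twist": -0.52, "gripper": 0.5},
])

```text
t: 7.2
ee_pos: [0.5658, -0.0935, 0.1907]
tool_rot: [3.14, 0.001, 2.057]
contact_force: [0.9, -0.5, 0.6]
opening: 0.753
grip_force: 0.0
```

```bash
python3 p.py .583 -.349 .15 2.572
```

```text
pos [ 0.5658 -0.0935  0.1907] rpy [3.140e+00 1.000e-03 2.057e+00] t 7.2 F [ 0.9 -0.5  0.6] open 0.753 grip 0.0 q [-0.26  0.15  1.36  0.    1.63 -0.75]
dx -23.39 dy -10.42 dz 4.08 twist -0.515
```

>>> carry_out([
  {"dx": -4.6, "dy": -2, "dz": 0, "twist": -0.1, "gripper": 0.5},
  {"dx": -9.2, "dy": -4, "dz": 1, "twist": -0.2, "gripper": 0.5},
  {"dx": -13.8, "dy": -6, "dz": 2, "twist": -0.3, "gripper": 0.5},
  {"dx": -18.4, "dy": -8, "dz": 3, "twist": -0.4, "gripper": 0.5},
  {"dx": -23, "dy": -10.2, "dz": 4, "twist": -0.51, "gripper": 0.5},
])

```text
t: 7.7
ee_pos: [0.5817, -0.3393, 0.1512]
tool_rot: [3.141, 0.001, 2.566]
contact_force: [0.6, 0.5, 0.0]
opening: 0.749
grip_force: 0.0
```

```bash
python3 p.py .583 -.349 .043 2.572
python3 - <<'E'
from h import *
t=imaging.get_image('top')[:,:,::-1]
cv2.imwrite('pics/c5.png',cv2.resize(t[185:265,130:250],(720,480),interpolation=cv2.INTER_CUBIC))
E
```

```text
pos [ 0.5817 -0.3393  0.1512] rpy [3.141e+00 1.000e-03 2.566e+00] t 7.7 F [0.6 0.5 0. ] open 0.749 grip 0.0 q [-0.61  0.38  1.15  0.    1.61 -1.61]
dx -0.62 dy -0.74 dz 10.82 twist -0.006
```

View pics/c5.png

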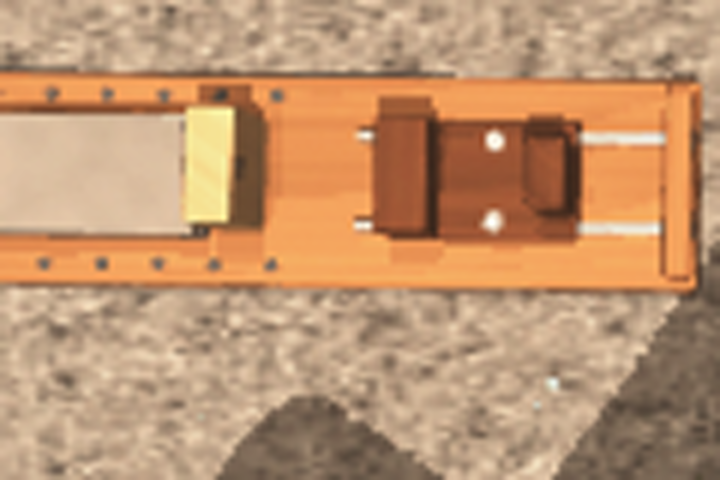

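The picture shows spacer 1 standing square at the stone (crop columns 185–262), with the gap left to the jaw at column 374. Now descend on the second spacer.

>>> carry_out([
  {"dx": -0.6, "dy": -0.7, "dz": 2, "twist": 0, "gripper": 0.5},
  {"dx": -0.6, "dy": -0.7, "dz": 5, "twist": 0, "gripper": 0.5},
  {"dx": -0.6, "dy": -0.7, "dz": 8, "twist": 0, "gripper": 0.5},
  {"dx": -0.6, "dy": -0.7, "dz": 10.6, "twist": 0, "gripper": 0.5},
  {"dx": -0.6, "dy": -0.7, "dz": 10.6, "twist": 0, "gripper": 0.5},
])

```text
t: 8.25
ee_pos: [0.5801, -0.3444, 0.0398]
tool_rot: [3.141, -0.009, 2.561]
contact_force: [-0.9, 0.1, -0.4]
opening: 0.748
grip_force: 0.0
```

>>> carry_out([
  {"dx": 0, "dy": 0, "dz": 0, "twist": 0, "gripper": -0.2},
  {"dx": 0, "dy": 0, "dz": 0, "twist": 0, "gripper": -0.2},
  {"dx": 0, "dy": 0, "dz": 0, "twist": 0, "gripper": -0.2},
  {"dx": 0, "dy": 0, "dz": 0, "twist": 0, "gripper": -0.2},
  {"dx": 0, "dy": 0, "dz": 0, "twist": 0, "gripper": -0.2},
])

```text
t: 8.75
ee_pos: [0.5839, -0.3473, 0.0473]
tool_rot: [-3.141, 0.005, 2.562]
contact_force: [-0.7, -0.6, 6.1]
opening: 0.511
grip_force: 30.0
```

>>> carry_out([
  {"dx": 0, "dy": 0, "dz": -3, "twist": 0, "gripper": -0.2},
  {"dx": 0, "dy": 0, "dz": -7, "twist": 0, "gripper": -0.2},
  {"dx": 0, "dy": 0, "dz": -11, "twist": 0, "gripper": -0.2},
  {"dx": 0, "dy": 0, "dz": -14, "twist": 0, "gripper": -0.2},
  {"dx": 0, "dy": 0, "dz": -15, "twist": 0, "gripper": -0.2},
])

```text
t: 9.25
ee_pos: [0.584, -0.3473, 0.1997]
tool_rot: [-3.141, 0.008, 2.562]
contact_force: [-0.2, -0.0, 0.5]
opening: 0.508
grip_force: 30.0
```

```bash
python3 p.py .549 .134 .19 1.537
```

```text
pos [ 0.584  -0.3473  0.1997] rpy [-3.141  0.008  2.562] t 9.25 F [-0.2 -0.   0.5] open 0.508 grip 29.999915957450867 q [-0.62  0.38  1.06  0.    1.7  -1.61]
dx 29.30 dy 38.34 dz 0.73 twist 1.025
```

>>> carry_out([
  {"dx": 2.9, "dy": 3.8, "dz": 0, "twist": 0.1, "gripper": -0.2},
  {"dx": 5.8, "dy": 7.6, "dz": 0, "twist": 0.2, "gripper": -0.2},
  {"dx": 8.7, "dy": 11.4, "dz": 0, "twist": 0.3, "gripper": -0.2},
  {"dx": 11.6, "dy": 15.2, "dz": 0, "twist": 0.4, "gripper": -0.2},
  {"dx": 14.6, "dy": 19.1, "dz": 0.3, "twist": 0.51, "gripper": -0.2},
])

```text
t: 9.75
ee_pos: [0.5643, -0.1048, 0.19]
tool_rot: [-3.14, -0.001, 2.047]
contact_force: [0.7, 0.5, 0.3]
opening: 0.509
grip_force: 30.0
```

```bash
python3 p.py .549 .134 .19 1.537
```

```text
pos [ 0.5643 -0.1048  0.19  ] rpy [-3.140e+00 -1.000e-03  2.047e+00] t 9.75 F [0.7 0.5 0.3] open 0.509 grip 29.994557797908783 q [-0.28  0.15  1.36  0.    1.63 -0.76]
dx 21.92 dy 9.58 dz 0.02 twist 0.510
```

>>> carry_out([
  {"dx": 4.4, "dy": 1.9, "dz": 0, "twist": 0.1, "gripper": -0.2},
  {"dx": 8.8, "dy": 3.8, "dz": 0, "twist": 0.2, "gripper": -0.2},
  {"dx": 13.2, "dy": 5.7, "dz": 0, "twist": 0.3, "gripper": -0.2},
  {"dx": 17.6, "dy": 7.6, "dz": 0, "twist": 0.4, "gripper": -0.2},
  {"dx": 21.9, "dy": 9.6, "dz": 0, "twist": 0.51, "gripper": -0.2},
])

```text
t: 10.25
ee_pos: [0.5476, 0.1338, 0.1897]
tool_rot: [-3.139, 0.001, 1.537]
contact_force: [0.5, 0.2, 0.6]
opening: 0.511
grip_force: 30.0
```

>>> carry_out([
  {"dx": 0, "dy": 0, "dz": 2, "twist": 0, "gripper": -0.2},
  {"dx": 0, "dy": 0, "dz": 4, "twist": 0, "gripper": -0.2},
  {"dx": 0, "dy": 0, "dz": 6, "twist": 0, "gripper": -0.2},
  {"dx": 0, "dy": 0, "dz": 6, "twist": 0, "gripper": -0.2},
  {"dx": 0, "dy": 0, "dz": 6, "twist": 0, "gripper": -0.2},
])

```text
t: 10.75
ee_pos: [0.5482, 0.1318, 0.1303]
tool_rot: [-3.139, 0.0, 1.542]
contact_force: [-0.5, -0.8, -0.7]
opening: 0.506
grip_force: 30.0
```

```bash
python3 p.py .549 .134 .064 1.537
python3 - <<'E'
from h import *
s=imaging.get_image('side')[:,:,::-1]
cv2.imwrite('pics/c6.png',cv2.resize(s[250:370,170:310],(700,600),interpolation=cv2.INTER_CUBIC))
E
```

```text
pos [0.5482 0.1318 0.1303] rpy [-3.139  0.     1.542] t 10.75 F [-0.5 -0.8 -0.7] open 0.506 grip 30.00003218650818 q [ 0.14  0.15  1.47 -0.    1.52  0.16]
dx 0.22 dy 0.09 dz 6.63 twist 0.005
```

View pics/c6.png

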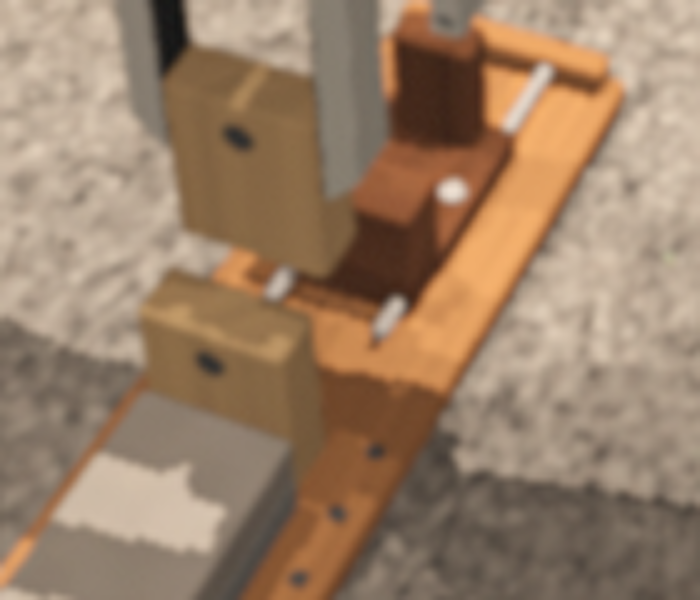

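The side crop shows the second spacer held square with its hole up, clearly behind the first one and clear of the jaw. Lower.

>>> carry_out([
  {"dx": 0, "dy": 0, "dz": 2, "twist": 0, "gripper": -0.2},
  {"dx": 0, "dy": 0, "dz": 4, "twist": 0, "gripper": -0.2},
  {"dx": 0, "dy": 0, "dz": 6, "twist": 0, "gripper": -0.2},
  {"dx": 0, "dy": 0, "dz": 6.5, "twist": 0, "gripper": -0.2},
  {"dx": 0, "dy": 0, "dz": 6.5, "twist": 0, "gripper": -0.2},
])

```text
t: 11.3
ee_pos: [0.5491, 0.1318, 0.0667]
tool_rot: [-3.141, 0.0, 1.541]
contact_force: [-0.3, -0.2, -0.3]
opening: 0.512
grip_force: 30.0
```

>>> carry_out([
  {"dx": 0, "dy": 0, "dz": 0.1, "twist": 0, "gripper": -0.2},
  {"dx": 0, "dy": 0, "dz": 0.2, "twist": 0, "gripper": -0.2},
  {"dx": 0, "dy": 0, "dz": 0.3, "twist": 0, "gripper": -0.2},
  {"dx": 0, "dy": 0, "dz": 0.3, "twist": 0, "gripper": -0.2},
  {"dx": 0, "dy": 0, "dz": 0.3, "twist": 0, "gripper": -0.2},
])

```text
t: 11.8
ee_pos: [0.5491, 0.1319, 0.0638]
tool_rot: [3.141, 0.0, 1.542]
contact_force: [1.3, 0.2, 0.2]
opening: 0.507
grip_force: 30.0
```

>>> carry_out([
  {"dx": 0.15, "dy": 0, "dz": 0.05, "twist": 0, "gripper": -0.2},
  {"dx": 0.15, "dy": 0, "dz": 0.1, "twist": 0, "gripper": -0.2},
  {"dx": 0.15, "dy": 0, "dz": 0.2, "twist": 0, "gripper": -0.2},
  {"dx": 0.15, "dy": 0, "dz": 0.25, "twist": 0, "gripper": -0.2},
  {"dx": 0.15, "dy": 0, "dz": 0.25, "twist": 0, "gripper": -0.2},
])

```text
t: 12.3
ee_pos: [0.5491, 0.1336, 0.0623]
tool_rot: [3.141, -0.0, 1.542]
contact_force: [-2.3, -0.1, 4.5]
opening: 0.509
grip_force: 30.0
```

Contact; release and rise.

>>> carry_out([
  {"dx": 0, "dy": 0, "dz": 0, "twist": 0, "gripper": 0.2},
  {"dx": 0, "dy": 0, "dz": 0, "twist": 0, "gripper": 0.4},
  {"dx": 0, "dy": 0, "dz": 0, "twist": 0, "gripper": 0.4},
  {"dx": 0, "dy": 0, "dz": 0, "twist": 0, "gripper": 0.4},
  {"dx": 0, "dy": 0, "dz": 0, "twist": 0, "gripper": 0.4},
])

```text
t: 12.8
ee_pos: [0.549, 0.1334, 0.0608]
tool_rot: [-3.141, 0.0, 1.542]
contact_force: [0.4, -0.6, -0.2]
opening: 0.701
grip_force: 0.0
```

>>> carry_out([
  {"dx": 0, "dy": 0, "dz": -1, "twist": 0, "gripper": 0.4},
  {"dx": 0, "dy": 0, "dz": -3, "twist": 0, "gripper": 0.4},
  {"dx": 0, "dy": 0, "dz": -6, "twist": 0, "gripper": 0.5},
  {"dx": 0, "dy": 0, "dz": -10, "twist": 0, "gripper": 0.5},
  {"dx": 0, "dy": 0, "dz": -13, "twist": 0, "gripper": 0.5},
])

```text
t: 13.3
ee_pos: [0.5496, 0.1335, 0.1944]
tool_rot: [3.138, -0.001, 1.542]
contact_force: [0.4, 0.4, 0.7]
opening: 0.749
grip_force: 0.0
```

```bash
python3 p.py .437 -.323 .19 2.488
```

```text
pos [0.5496 0.1335 0.1944] rpy [ 3.138e+00 -1.000e-03  1.542e+00] t 13.3 F [0.4 0.4 0.7] open 0.749 grip 0.0 q [ 0.14  0.13  1.38 -0.    1.63  0.17]
dx -45.96 dy -9.93 dz 0.39 twist -0.946
```

>>> carry_out([
  {"dx": -4.7, "dy": -1, "dz": 0, "twist": -0.1, "gripper": 0.5},
  {"dx": -9.4, "dy": -2, "dz": 0, "twist": -0.2, "gripper": 0.5},
  {"dx": -14.1, "dy": -3, "dz": 0, "twist": -0.3, "gripper": 0.5},
  {"dx": -18.8, "dy": -4, "dz": 0, "twist": -0.4, "gripper": 0.5},
  {"dx": -23.5, "dy": -5, "dz": 0, "twist": -0.48, "gripper": 0.5},
])

```text
t: 13.8
ee_pos: [0.4917, -0.1017, 0.1922]
tool_rot: [3.14, 0.001, 2.026]
contact_force: [0.7, -0.3, 0.6]
opening: 0.749
grip_force: 0.0
```

```bash
python3 p.py .437 -.323 .15 2.488
```

```text
pos [ 0.4917 -0.1017  0.1922] rpy [3.140e+00 1.000e-03 2.026e+00] t 13.8 F [ 0.7 -0.3  0.6] open 0.749 grip 0.0 q [-0.32 -0.01  1.53 -0.    1.62 -0.77]
dx -17.47 dy -14.65 dz 4.23 twist -0.462
```

>>> carry_out([
  {"dx": -3.5, "dy": -2.9, "dz": 0, "twist": -0.1, "gripper": 0.5},
  {"dx": -7, "dy": -5.8, "dz": 1, "twist": -0.2, "gripper": 0.5},
  {"dx": -10.5, "dy": -8.7, "dz": 2, "twist": -0.3, "gripper": 0.5},
  {"dx": -14, "dy": -11.7, "dz": 3, "twist": -0.4, "gripper": 0.5},
  {"dx": -17.5, "dy": -14.6, "dz": 4.2, "twist": -0.46, "gripper": 0.5},
])

```text
t: 14.3
ee_pos: [0.4367, -0.3233, 0.1502]
tool_rot: [-3.141, 0.003, 2.485]
contact_force: [1.6, 0.7, 1.1]
opening: 0.75
grip_force: 0.0
```

```bash
python3 p.py .437 -.323 .043 2.488
python3 - <<'E'
from h import *
t=imaging.get_image('top')[:,:,::-1]
cv2.imwrite('pics/c7.png',cv2.resize(t[185:265,130:250],(720,480),interpolation=cv2.INTER_CUBIC))
E
```

```text
pos [ 0.4367 -0.3233  0.1502] rpy [-3.141e+00  3.000e-03  2.485e+00] t 14.3 F [1.6 0.7 1.1] open 0.75 grip 0.0 q [-0.74  0.09  1.5   0.    1.54 -1.66]
dx 0.02 dy 0.04 dz 10.72 twist -0.003
```

View pics/c7.png

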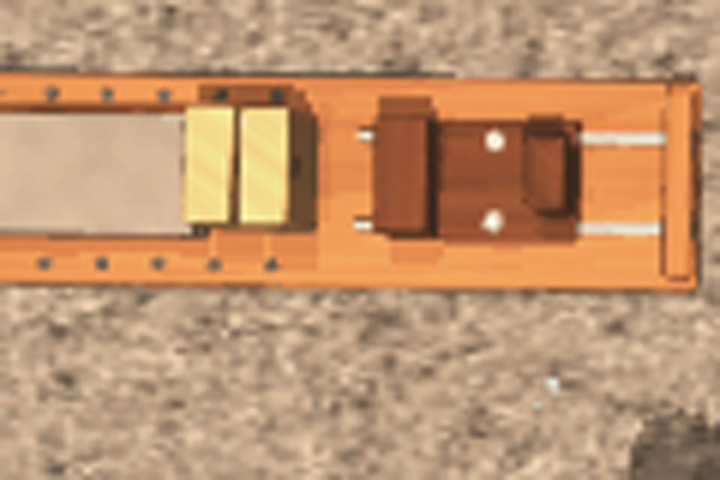

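Both spacers stand square with about 33 mm left to the jaw (columns 290 to 374), so a third fits. Grasp it.

>>> carry_out([
  {"dx": 0, "dy": 0, "dz": 3, "twist": 0, "gripper": 0.5},
  {"dx": 0, "dy": 0, "dz": 6, "twist": 0, "gripper": 0.5},
  {"dx": 0, "dy": 0, "dz": 9, "twist": 0, "gripper": 0.5},
  {"dx": 0, "dy": 0, "dz": 10.5, "twist": 0, "gripper": 0.5},
  {"dx": 0, "dy": 0, "dz": 10.5, "twist": 0, "gripper": 0.5},
])

```text
t: 14.85
ee_pos: [0.4359, -0.3199, 0.042]
tool_rot: [3.141, -0.005, 2.482]
contact_force: [0.2, -0.2, 0.3]
opening: 0.75
grip_force: 0.0
```

>>> carry_out([
  {"dx": 0, "dy": 0, "dz": 0, "twist": 0, "gripper": -0.2},
  {"dx": 0, "dy": 0, "dz": 0, "twist": 0, "gripper": -0.2},
  {"dx": 0, "dy": 0, "dz": 0, "twist": 0, "gripper": -0.2},
  {"dx": 0, "dy": 0, "dz": 0, "twist": 0, "gripper": -0.2},
  {"dx": 0, "dy": 0, "dz": 0, "twist": 0, "gripper": -0.2},
])

```text
t: 15.35
ee_pos: [0.4381, -0.322, 0.046]
tool_rot: [-3.141, 0.004, 2.482]
contact_force: [-0.6, -0.7, 6.3]
opening: 0.509
grip_force: 30.0
```

>>> carry_out([
  {"dx": 0, "dy": 0, "dz": -3, "twist": 0, "gripper": -0.2},
  {"dx": 0, "dy": 0, "dz": -7, "twist": 0, "gripper": -0.2},
  {"dx": 0, "dy": 0, "dz": -11, "twist": 0, "gripper": -0.2},
  {"dx": 0, "dy": 0, "dz": -14, "twist": 0, "gripper": -0.2},
  {"dx": 0, "dy": 0, "dz": -15, "twist": 0, "gripper": -0.2},
])

```text
t: 15.85
ee_pos: [0.4384, -0.3222, 0.1981]
tool_rot: [-3.141, 0.007, 2.482]
contact_force: [-0.1, 0.1, -1.1]
opening: 0.509
grip_force: 30.0
```

```bash
python3 p.py .549 .11 .19 1.537
```

```text
pos [ 0.4384 -0.3222  0.1981] rpy [-3.141  0.007  2.482] t 15.85 F [-0.1  0.1 -1.1] open 0.509 grip 29.99990075826645 q [-0.74  0.07  1.43  0.    1.63 -1.65]
dx 17.75 dy 40.93 dz 0.67 twist 0.945
```

>>> carry_out([
  {"dx": 1.8, "dy": 4.2, "dz": 0, "twist": 0.1, "gripper": -0.2},
  {"dx": 3.6, "dy": 8.4, "dz": 0, "twist": 0.2, "gripper": -0.2},
  {"dx": 5.4, "dy": 12.6, "dz": 0, "twist": 0.3, "gripper": -0.2},
  {"dx": 7.2, "dy": 16.8, "dz": 0, "twist": 0.4, "gripper": -0.2},
  {"dx": 9, "dy": 21, "dz": 0.3, "twist": 0.48, "gripper": -0.2},
])

```text
t: 16.35
ee_pos: [0.4943, -0.0981, 0.1895]
tool_rot: [-3.14, -0.001, 1.998]
contact_force: [0.7, 0.1, -0.2]
opening: 0.509
grip_force: 30.0
```

```bash
python3 p.py .549 .11 .19 1.537
```

```text
pos [ 0.4943 -0.0981  0.1895] rpy [-3.140e+00 -1.000e-03  1.998e+00] t 16.35 F [ 0.7  0.1 -0.2] open 0.509 grip 29.996183216571808 q [-0.31 -0.01  1.53  0.    1.62 -0.74]
dx 16.68 dy 13.60 dz -0.05 twist 0.461
```

>>> carry_out([
  {"dx": 3.4, "dy": 2.7, "dz": 0, "twist": 0.1, "gripper": -0.2},
  {"dx": 6.8, "dy": 5.4, "dz": 0, "twist": 0.2, "gripper": -0.2},
  {"dx": 10.2, "dy": 8.1, "dz": 0, "twist": 0.3, "gripper": -0.2},
  {"dx": 13.6, "dy": 10.9, "dz": 0, "twist": 0.4, "gripper": -0.2},
  {"dx": 16.7, "dy": 13.6, "dz": 0, "twist": 0.46, "gripper": -0.2},
])

```text
t: 16.85
ee_pos: [0.5478, 0.1105, 0.1889]
tool_rot: [-3.138, 0.0, 1.539]
contact_force: [0.3, -0.8, -0.6]
opening: 0.509
grip_force: 30.0
```

>>> carry_out([
  {"dx": 0, "dy": 0, "dz": 2, "twist": 0, "gripper": -0.2},
  {"dx": 0, "dy": 0, "dz": 4, "twist": 0, "gripper": -0.2},
  {"dx": 0, "dy": 0, "dz": 4, "twist": 0, "gripper": -0.2},
  {"dx": 0, "dy": 0, "dz": 4, "twist": 0, "gripper": -0.2},
  {"dx": 0, "dy": 0, "dz": 4, "twist": 0, "gripper": -0.2},
])

```text
t: 17.35
ee_pos: [0.5489, 0.1082, 0.1517]
tool_rot: [3.141, -0.0, 1.541]
contact_force: [0.4, -0.9, -0.2]
opening: 0.508
grip_force: 30.0
```

```bash
python3 p.py .549 .11 .064 1.537
```

```text
pos [0.5489 0.1082 0.1517] rpy [ 3.141 -0.     1.541] t 17.35 F [ 0.4 -0.9 -0.2] open 0.508 grip 29.99988555908203 q [ 0.09  0.13  1.46 -0.    1.55  0.12]
dx 0.18 dy -0.00 dz 8.77 twist 0.004
```

>>> carry_out([
  {"dx": 0, "dy": 0, "dz": 2, "twist": 0, "gripper": -0.2},
  {"dx": 0.05, "dy": 0, "dz": 4, "twist": 0, "gripper": -0.2},
  {"dx": 0.05, "dy": 0, "dz": 6, "twist": 0, "gripper": -0.2},
  {"dx": 0.05, "dy": 0, "dz": 8, "twist": 0, "gripper": -0.2},
  {"dx": 0.05, "dy": 0, "dz": 8.7, "twist": 0, "gripper": -0.2},
])

```text
t: 17.85
ee_pos: [0.5479, 0.1085, 0.0629]
tool_rot: [-3.14, 0.0, 1.541]
contact_force: [-0.3, 0.4, -0.6]
opening: 0.511
grip_force: 30.0
```

>>> carry_out([
  {"dx": 0, "dy": 0, "dz": 0.1, "twist": 0, "gripper": -0.2},
  {"dx": 0, "dy": 0, "dz": 0.2, "twist": 0, "gripper": -0.2},
  {"dx": 0, "dy": 0, "dz": 0.3, "twist": 0, "gripper": -0.2},
  {"dx": 0, "dy": 0, "dz": 0.3, "twist": 0, "gripper": -0.2},
  {"dx": 0, "dy": 0, "dz": 0.3, "twist": 0, "gripper": -0.2},
])

```text
t: 18.35
ee_pos: [0.549, 0.109, 0.0618]
tool_rot: [3.14, -0.0, 1.542]
contact_force: [0.5, -0.0, -0.8]
opening: 0.51
grip_force: 30.0
```

>>> carry_out([
  {"dx": 0, "dy": 0, "dz": 0.05, "twist": 0, "gripper": -0.2},
  {"dx": 0, "dy": 0, "dz": 0.1, "twist": 0, "gripper": -0.2},
  {"dx": 0, "dy": 0, "dz": 0.15, "twist": 0, "gripper": -0.2},
  {"dx": 0, "dy": 0, "dz": 0.15, "twist": 0, "gripper": -0.2},
  {"dx": 0, "dy": 0, "dz": 0.15, "twist": 0, "gripper": -0.2},
])

```text
t: 18.85
ee_pos: [0.5489, 0.1091, 0.061]
tool_rot: [3.14, -0.0, 1.542]
contact_force: [-2.0, 0.1, 5.7]
opening: 0.508
grip_force: 30.0
```

>>> carry_out([
  {"dx": 0, "dy": 0, "dz": 0, "twist": 0, "gripper": 0.2},
  {"dx": 0, "dy": 0, "dz": 0, "twist": 0, "gripper": 0.4},
  {"dx": 0, "dy": 0, "dz": 0, "twist": 0, "gripper": 0.4},
  {"dx": 0, "dy": 0, "dz": 0, "twist": 0, "gripper": 0.4},
  {"dx": 0, "dy": 0, "dz": 0, "twist": 0, "gripper": 0.4},
])

```text
t: 19.35
ee_pos: [0.5484, 0.1089, 0.0593]
tool_rot: [-3.141, 0.0, 1.542]
contact_force: [-0.7, 0.4, 0.2]
opening: 0.7
grip_force: 0.0
```

>>> carry_out([
  {"dx": 0, "dy": 0, "dz": -1, "twist": 0, "gripper": 0.4},
  {"dx": 0, "dy": 0, "dz": -3, "twist": 0, "gripper": 0.4},
  {"dx": 0, "dy": 0, "dz": -6, "twist": 0, "gripper": 0.4},
  {"dx": 0, "dy": 0, "dz": -9, "twist": 0, "gripper": 0},
  {"dx": 0, "dy": 0, "dz": -9, "twist": 0, "gripper": -1},
])

```text
t: 19.85
ee_pos: [0.5517, 0.1093, 0.156]
tool_rot: [3.13, -0.001, 1.542]
contact_force: [0.3, 0.7, 1.1]
opening: 0.569
grip_force: 0.0
```

```bash
python3 p.py .5465 -.0035 .12 1.537
```

```text
pos [0.5517 0.1093 0.156 ] rpy [ 3.130e+00 -1.000e-03  1.542e+00] t 19.85 F [0.3 0.7 1.1] open 0.569 grip 0.0 q [ 0.09  0.13  1.45 -0.    1.55  0.12]
dx -11.30 dy -0.24 dz 3.58 twist 0.005
```

>>> carry_out([
  {"dx": -4, "dy": 0, "dz": 0, "twist": 0, "gripper": -1},
  {"dx": -8, "dy": 0, "dz": 0, "twist": 0, "gripper": -1},
  {"dx": -11.3, "dy": 0, "dz": 0, "twist": 0, "gripper": -1},
  {"dx": -11.3, "dy": 0, "dz": 0, "twist": 0, "gripper": -1},
  {"dx": -11.3, "dy": 0, "dz": 2, "twist": 0, "gripper": -1},
])

```text
t: 20.35
ee_pos: [0.5471, -0.0048, 0.132]
tool_rot: [3.135, -0.0, 1.54]
contact_force: [0.2, 0.1, -0.5]
opening: 0.143
grip_force: 0.0
```

```bash
python3 p.py .5465 -.0035 .055 1.537
python3 - <<'E'
from h import *
t=imaging.get_image('top')[:,:,::-1];s=imaging.get_image('side')[:,:,::-1]
cv2.imwrite('pics/c8.png',np.hstack([cv2.resize(t[185:265,150:260],(440,320),interpolation=cv2.INTER_CUBIC),cv2.resize(s[240:350,190:310],(349,320),interpolation=cv2.INTER_CUBIC)]))
E
```

```text
pos [ 0.5471 -0.0048  0.132 ] rpy [ 3.135 -0.     1.54 ] t 20.35 F [ 0.2  0.1 -0.5] open 0.143 grip 0.0 q [-0.11  0.11  1.52  0.    1.51 -0.08]
dx 0.13 dy -0.11 dz 7.70 twist 0.003
```

View pics/c8.png

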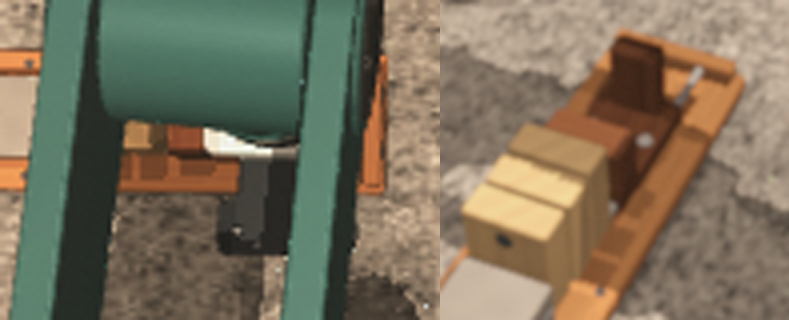

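All three spacers stand upright, square and in line in front of the jaw; the tab is free. Descend behind the tab with shut fingers.

>>> carry_out([
  {"dx": 0.05, "dy": 0, "dz": 2, "twist": 0, "gripper": -1},
  {"dx": 0.05, "dy": 0, "dz": 4, "twist": 0, "gripper": -1},
  {"dx": 0.05, "dy": 0, "dz": 6, "twist": 0, "gripper": -1},
  {"dx": 0.05, "dy": 0, "dz": 7.6, "twist": 0, "gripper": -1},
  {"dx": 0.05, "dy": 0, "dz": 7.6, "twist": 0, "gripper": -1},
])

```text
t: 20.95
ee_pos: [0.5432, -0.0024, 0.0509]
tool_rot: [-3.136, -0.001, 1.543]
contact_force: [-0.2, -0.5, -0.2]
opening: 0.002
grip_force: 0.0
```

>>> carry_out([
  {"dx": 0.3, "dy": 0, "dz": 0, "twist": 0, "gripper": -1},
  {"dx": 0.6, "dy": 0, "dz": 0, "twist": 0, "gripper": -1},
  {"dx": 0.8, "dy": 0, "dz": 0, "twist": 0, "gripper": -1},
  {"dx": 1, "dy": 0, "dz": 0, "twist": 0, "gripper": -1},
  {"dx": 1.2, "dy": 0, "dz": 0, "twist": 0, "gripper": -1},
])

```text
t: 21.45
ee_pos: [0.5465, 0.0082, 0.0546]
tool_rot: [3.139, 0.001, 1.542]
contact_force: [0.4, -0.7, 1.1]
opening: 0.004
grip_force: 0.9
```

>>> carry_out([
  {"dx": 0.15, "dy": 0, "dz": 0, "twist": 0, "gripper": -1},
  {"dx": 0.3, "dy": 0, "dz": 0, "twist": 0, "gripper": -1},
  {"dx": 0.45, "dy": 0, "dz": 0, "twist": 0, "gripper": -1},
  {"dx": 0.6, "dy": 0, "dz": 0, "twist": 0, "gripper": -1},
  {"dx": 0.7, "dy": 0, "dz": 0, "twist": 0, "gripper": -1},
])

```text
t: 21.95
ee_pos: [0.546, 0.0154, 0.0536]
tool_rot: [3.141, 0.0, 1.542]
contact_force: [0.4, -2.2, 2.6]
opening: 0.003
grip_force: 1.4
```

>>> carry_out([
  {"dx": 0.1, "dy": 0, "dz": 0, "twist": 0, "gripper": -1},
  {"dx": 0.2, "dy": 0, "dz": 0, "twist": 0, "gripper": -1},
  {"dx": 0.3, "dy": 0, "dz": 0, "twist": 0, "gripper": -1},
  {"dx": 0.4, "dy": 0, "dz": 0, "twist": 0, "gripper": -1},
  {"dx": 0.4, "dy": 0, "dz": 0, "twist": 0, "gripper": -1},
])

```text
t: 22.45
ee_pos: [0.5461, 0.0196, 0.0536]
tool_rot: [3.141, 0.0, 1.542]
contact_force: [0.8, -3.3, 1.3]
opening: 0.004
grip_force: 1.5
```

>>> carry_out([
  {"dx": 0.1, "dy": 0, "dz": 0, "twist": 0, "gripper": -1},
  {"dx": 0.2, "dy": 0, "dz": 0, "twist": 0, "gripper": -1},
  {"dx": 0.3, "dy": 0, "dz": 0, "twist": 0, "gripper": -1},
  {"dx": 0.4, "dy": 0, "dz": 0, "twist": 0, "gripper": -1},
  {"dx": 0.4, "dy": 0, "dz": 0, "twist": 0, "gripper": -1},
])

```text
t: 22.95
ee_pos: [0.5461, 0.0201, 0.0537]
tool_rot: [3.141, 0.007, 1.541]
contact_force: [1.2, -11.3, 1.4]
opening: 0.006
grip_force: 5.7
```

>>> carry_out([
  {"dx": 0.1, "dy": 0, "dz": 0, "twist": 0, "gripper": -1},
  {"dx": 0.2, "dy": 0, "dz": 0, "twist": 0, "gripper": -1},
  {"dx": 0.3, "dy": 0, "dz": 0, "twist": 0, "gripper": -1},
  {"dx": 0.3, "dy": 0, "dz": 0, "twist": 0, "gripper": -1},
  {"dx": 0.3, "dy": 0, "dz": 0, "twist": 0, "gripper": -1},
])

```text
t: 23.45
ee_pos: [0.5461, 0.0201, 0.0538]
tool_rot: [-3.142, 0.012, 1.54]
contact_force: [-0.1, -18.5, 2.7]
opening: 0.004
grip_force: 9.1
```

The jaw stopped dead at about 13 mm of travel while the force rose to 18 N, so the stack is tight. Hold briefly, then hand in.

>>> carry_out([
  {"dx": 0, "dy": 0, "dz": 0, "twist": 0, "gripper": -1},
  {"dx": 0, "dy": 0, "dz": 0, "twist": 0, "gripper": -1},
  {"dx": 0, "dy": 0, "dz": 0, "twist": 0, "gripper": -1},
  {"dx": 0, "dy": 0, "dz": 0, "twist": 0, "gripper": -1},
  {"dx": 0, "dy": 0, "dz": 0, "twist": 0, "gripper": -1},
])

```text
t: 23.95
ee_pos: [0.5461, 0.0201, 0.0538]
tool_rot: [-3.142, 0.012, 1.54]
contact_force: [0.8, -18.0, 2.5]
opening: 0.005
grip_force: 9.0
```

```bash
python3 -c "
from bench import ctrl,order
s=ctrl.read_state();print(s['ee_pos'],s['contact_force'])
if s['contact_force'][1]<-10: print(order.sign_off())"
```

```text
[0.54613577 0.02011569 0.05379136] [  0.78985666 -17.95992046   2.53824674]
the job is handed in; nothing more can be done
None
```

I handed the job in at about 24 s with three spacers in the gap, the jaw held against them at about 18 N, and the fourth spacer left untouched on the worktop; no verdict came back, and I took no picture after the final push.

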